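# Load the tape feeder and hold its tension arm back for threading

### The job

Load the bench tape feeder: lay the small black tape roll flat in its open drawer, let go of it and push the drawer fully shut. Then swing the sprung tension arm on top of the feeder by its upright orange roller all the way round to its stop (the red-topped post) so that the tape can be threaded, and finish while still holding it there, without letting go. Leave the masking-tape roll, the glue bottle and the ink bottles where they stand.

Things in the scene. Friction and masses are not known exactly. Their poses are not given: they have to be found in the camera images.
- roll_center (a point): Centre of the loose black tape roll, lying flat: 61 mm across, 19 mm high, about 50 g; this point is 9.5 mm above its underside. The hole in the middle is not usable for gripping: grip it across its outside.
- feeder: The tape feeder, a fixed white housing 145 (x) x 190 (y) x 66 mm high. Origin on its underside, on the table, near the middle of its footprint (x -70 to +75, y -95 to +95 mm). Its x axis points to its back; the drawer comes out of its front, along its -x; z is up.
- tray_floor (a point): Centre of the inner floor of the drawer tray, 10 mm above the table, moving with the drawer; axes as the feeder's. The tray inside is 104 mm (x) by 150 mm (y), with 5 mm walls reaching 24 mm above this floor at the sides and back and 35 mm at the front; open, all but its last few mm stands clear in front of the housing. The roof of the housing above the shut tray is 36 mm above the tray floor.
- drawer_front (a point): Centre of the outer face of the drawer's blue front panel (172 mm wide, 8 mm thick, from 5 to 45 mm above the table), moving with the drawer; axes as the feeder's: push along +x to shut.
- feeder_drawer (a joint): Drawer slide, m: 0 fully shut, grows as it comes out, to 0.115. Starts open (0.095 to 0.115); about 1.5 N of friction, stays where it is left.
- tension_arm (a joint): Hinge of the tension arm about a vertical axis on the feeder's deck, rad: 0 at rest against the black post, grows counter-clockwise seen from above (the roller travels from the back of the deck to its front edge), 1.1 at the hard stop, the red-topped post. A spring drives it back to 0: about 1.6 N at the roller at rest, 6.1 N at the stop.
- tension_roller (a point): Mid-height of the upright orange roller at the arm's free end, 109 mm above the table: a plain round pin 20 mm across that does not spin, from 80 to 138 mm above the table. It stands on an aluminium arm plate 22 mm wide whose top is 80 mm above the table. Turns with the arm: its x axis points outward from the pivot, y to where the arm goes as its joint grows, z up.
- tension_pivot (a point): Point on the arm's pivot axis, at the height of tension_roller and 110 mm from it; at rest the arm points from here 80 degrees counter-clockwise of the feeder's x axis. The pivot cap reaches 106 mm above the table and is 26 mm across; a small black guide pulley half-way along the arm reaches 94 mm.
- masking_roll: Bystander: loose beige masking-tape roll, 104 mm across, 25 mm high, lying flat; origin at the middle of its underside. It and the black roll may be swapped in place.
- glue: Bystander: loose white glue bottle with orange nozzle, 55 mm across, 155 mm high, standing; origin at the centre of its underside.
- blue_ink: Bystander: loose ink bottle with blue label, 44 mm across, 112 mm high, standing; origin at the centre of its underside.
- pink_ink: Bystander: loose ink bottle with pink label, 44 mm across, 112 mm high, standing; origin at the centre of its underside.
Not all that is in view belongs to the job. Leave any purple look-alike of the part that bears roll_center alone.

How it is judged:
By the outcome, as a careful person would: the job done as asked, in the order asked, and still so for the second after the job is handed in, while the arm keeps its last pose, push and grip.
It also fails if it takes over 64 s, if anything falls off the work surface, if the arm or the gripper's body presses on something with over 40 N, if the wrist force passes 120 N, or if a joint passes its speed limit or range.

### The arm

A 6-joint arm with a two-finger parallel gripper is mounted at the origin on the work surface; the furniture and walls round the work are solid. World frame = base frame: x ahead of the robot, y to its left, z up, the work surface at z = 0. Lengths are in mm, angles in degrees, forces in N, time in s.
With the tool pointing down it reaches from about 350 to 975 mm from the base axis. Payload 7.1 kg.
Tool frame: the origin (TCP) lies midway between the tips of the shut fingers; the grasp point (between the pads) lies 19 mm behind it; x points along the fingers, y is the direction in which the jaws open and shut, and the axes are right-handed (so a half turn about x gives the same grasp; the last joint's range is limited). The gripper opens to 88 mm and grips with 3 to 60 N. Pads are 20 mm wide; open, the fingers measure 115 mm over their backs; the gripper's body (75 mm by 178 mm) begins 61 mm behind the grasp point.
Start: joints at [-66.692, 24.242, 93.386, -0, 62.372, -1.089], TCP at [258.171, -569.168, 192.275] pointing down, gripper open.
Joint ranges: [-172.04, 172.04], [-51.8, 120.97], [4.93, 147.93], [-75.15, 255.16], [6.16, 154.13], [-145.62, 145.62]. Speed limits (degrees/s): [136.94, 136.94, 172.46, 180, 180, 180].

### API

Orientations are given as a 3x3 rotation matrix whose columns are the frame's x, y, z axes.
In Python, from bench import env gives the robot as it stands. The module is installed in compiled form; this text tells all that it offers.
- The arm moves only by the tool send_rows, never from a script. Its argument "increments" is a list of rows, each a list of 3 entries, a list of its own where there are three numbers: the turn, a rotation vector about the tool's x, y, z in degrees, then the shift along the tool's x, y, z in mm, then the opening, from 0 (shut) to 1 (fully open). A call has 1 to 8 rows; each row shifts and turns the commanded pose from where the row before left it, along the tool's axes as they then stand; what a row does not reach is not made up. A row lasts 1/10 s, in which the tool goes at most 50 mm and 8.59 degrees, less where a joint would pass 70% of its speed; a pose out of reach is approached as far as the arm can. A call is refused whole if a number of a shift passes 50 or a number of a turn 8.59, either way. A call with a gripper value outside its range is refused whole. The fingers move at their own pace and stop on an object; the grip force is fixed at half the most. Time passes only in rows, so rows that do not move let the fingers close. It gives the time, the measured TCP pose, the force and the opening at its end, in the units of the state.
- env.get_obs(): the state, without advancing time (a new reading comes with each control period).
- env.grab_frame(name): name is "scene" or "top" or "wrist"; returns a dict with "image" (420x560x3 uint8, blue, green, red), "z_map" (420x560 float32, mm along the optical axis (not along the pixel's ray), 0 where there is no reading), "fovy" (degrees; the focal length in pixels is half the picture's height over the tangent of half this angle, whatever the lens; pixels are square), "cx", "cy" (the principal point, pixels), "rvec" (rotation vector, rad) and "tvec" (3), from world to camera coordinates, as OpenCV has them; the wrist camera has in their place "tool_from_camera" (4x4, takes a point from camera to tool coordinates, whose origin is the TCP and whose axes are the tool frame's). Camera axes: x right, y down, z forward; pixel columns grow to the right and rows downward; lengths in mm; the calibration is good to about 2 mm. A picture is of the moment at which its call begins: read the wrist's pose just before it.
- env.hand_in(): hands the job in, once; it reports no verdict.
The state is a dict: "time_s": time; "q": joint angles; "joint_velocities": joint speeds; "joint_efforts": joint torques, N m; "tcp_pos": TCP position; "orientation": TCP orientation; "wrist_force": force on the tool from outside, world axes, zero at the start; "wrist_torque": the same for the moment, N m; "finger_gap": opening from 0.0 (shut) to 1.0 (fully open).
Only numpy, scipy, OpenCV 4.12 (cv2) and the standard library are available. Lean on these libraries where they do the work, as an engineer would, in place of code of your own. Each camera call takes 0.05 s, during which the arm holds its last target. There are 200 camera calls.

## Working session

There is one attempt and no reset: what is moved stays moved. The work goes in short steps, Python scripts to look and compute and a tool call to move; the robot and the scene stay as the last step left them, time stands still between calls to the robot, and variables do not carry over. Pictures are saved under pics/ and viewed, about 8 in all and at most 12, crops included, and the job is handed in when it is done.

Besides the shell and the picture viewer there is one more tool, called as a command line: name --argument value ..., lists and objects as JSON in quotes. send_rows: Moves the arm, as the interface text tells. Its arguments: {"type":"object","properties":{"increments":{"type":"array","items":{"type":"array"}}},"required":["increments"]}

```bash
mkdir -p pics; cat > h.py <<'E'
import numpy as np, cv2
from bench import env
def cam(name):
    o=env.get_obs(); f=env.grab_frame(name); im=f["image"]; h=im.shape[0]
    fl=h/2/np.tan(np.radians(f["fovy"])/2); K=np.array([[fl,0,f["cx"]],[0,fl,f["cy"]],[0,0,1]])
    if name=="wrist":
        T=np.eye(4); T[:3,:3]=np.array(o["orientation"]).reshape(3,3); T[:3,3]=o["tcp_pos"]; M=T@np.array(f["tool_from_camera"])
    else:
        R=cv2.Rodrigues(np.array(f["rvec"],float))[0]; M=np.eye(4); M[:3,:3]=R.T; M[:3,3]=-R.T@np.array(f["tvec"],float).ravel()
    return dict(im=im,z=f["z_map"],K=K,M=M)
def ray(c,u,v,z):
    d=c["M"][:3,:3]@np.linalg.inv(c["K"])@np.array([u,v,1.]); o=c["M"][:3,3]
    return o+d*(z-o[2])/d[2]
def pts(c):
    h,w=c["z"].shape; v,u=np.mgrid[:h,:w]; Z=c["z"]
    P=np.stack([(u-c["K"][0,2])/c["K"][0,0]*Z,(v-c["K"][1,2])/c["K"][1,1]*Z,Z],-1)
    P=P@c["M"][:3,:3].T+c["M"][:3,3]; P[Z<=0]=np.nan; return P
def proj(c,p):
    q=np.linalg.inv(c["M"])@np.append(p,1); q=c["K"]@q[:3]; return q[:2]/q[2]
E
python3 - <<'E'
from h import *
import pickle
a=cam("top");b=cam("scene");pickle.dump((a,b),open("c0.pkl","wb"))
cv2.imwrite("pics/top0.png",a["im"]);cv2.imwrite("pics/scene0.png",b["im"])
o=env.get_obs();print(o["time_s"],o["tcp_pos"],o["orientation"],o["wrist_force"],o["finger_gap"])
print(a["K"],a["M"])
E
```

```text
0.1 [ 257.9697187  -568.68775371  191.57457345] [[-5.66168693e-04  4.13043786e-01 -9.10710992e-01]
 [ 1.27947597e-03 -9.10710093e-01 -4.13044174e-01]
 [-9.99999021e-01 -1.39908551e-03 -1.28640549e-05]] [-0.83897959 -0.34922254 -0.77197216] 1.004783409931624
[[441.15737125   0.         270.18294244]
 [  0.         441.15737125 207.8108774 ]
 [  0.           0.           1.        ]] [[-1.32956451e-02 -9.94618742e-01  1.02746208e-01  3.69225811e+02]
 [-9.99887304e-01  1.25085002e-02 -8.30160109e-03 -5.50304517e+00]
 [ 6.97172707e-03 -1.02845004e-01 -9.94672961e-01  1.53308328e+03]
 [ 0.00000000e+00  0.00000000e+00  0.00000000e+00  1.00000000e+00]]
```

View pics/top0.png

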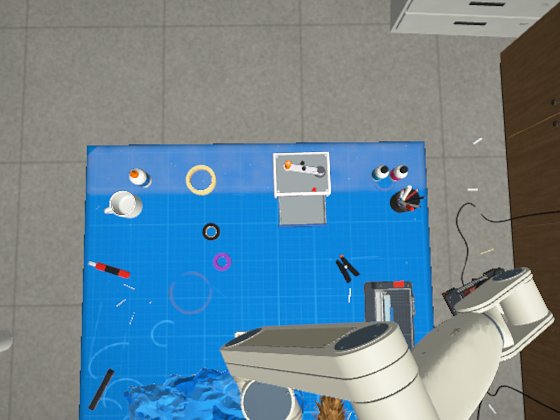

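View pics/scene0.png

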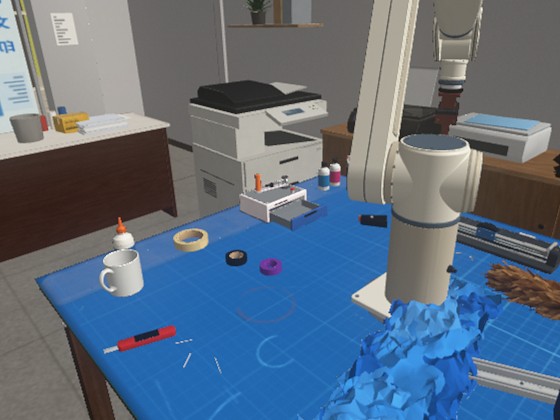

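Top view: black roll (211,232), purple look-alike (222,262), beige masking roll (201,180), feeder housing (302,174) with its open tray (302,209), and orange roller (288,164). The glue's orange nozzle is at (134,174). The thin ring at (190,292) is only a print on the mat. I choose the black roll at (211,232).

```bash
python3 - <<'E'
from h import *
import pickle
a,b=pickle.load(open("c0.pkl","rb"))
P=pts(a);hsv=cv2.cvtColor(a["im"],cv2.COLOR_BGR2HSV)
m=np.zeros((420,560),np.uint8);w=hsv[212:252,192:230];m[212:252,192:230]=(w[...,2]<80)*255
cs,_=cv2.findContours(m,0,2);c=max(cs,key=cv2.contourArea);e=cv2.minEnclosingCircle(c);print("roll",e,ray(a,*e[0],15), "depthz",np.nanmedian(P[m>0],0))
# purple
p=ray(a,222,262,15);print("purple",p)
def rect(mask,z,n):
    cs,_=cv2.findContours(mask.astype(np.uint8)*255,0,2);c=max(cs,key=cv2.contourArea)
    q=np.array([ray(a,*x[0],z)[:2] for x in c],np.float32);r=cv2.minAreaRect(q);print(n,r,cv2.boxPoints(r).round(0).tolist())
R=np.zeros((420,560),bool);R[140:240,262:342]=1
rect(R&(P[...,2]>50)&(P[...,2]<75),66,"housing")
T=np.zeros((420,560),bool);T[198:240,262:342]=1
rect(T&(P[...,2]>5)&(P[...,2]<60),40,"tray")
o=R&(hsv[...,0]>5)&(hsv[...,0]<20)&(hsv[...,1]>150);print("roller px",np.argwhere(o).mean(0)[::-1],o.sum(), np.nanmedian(P[o],0),np.nanmax(P[o][:,2]))
r=R&((hsv[...,0]<4)|(hsv[...,0]>175))&(hsv[...,1]>150);print("red",np.nanmedian(P[r],0),r.sum())
d=R&(P[...,2]>98);print("high",[ (x.round(0).tolist()) for x in P[d][::8]])
crop=np.hstack([cv2.resize(a["im"][140:300,180:340],(560,560),interpolation=2)]);cv2.imwrite("pics/crop.png",crop)
E
```

```text
roll ((210.61289978027344, 231.25807189941406), 8.280877113342285) [447.59305349 187.6605893   15.        ] depthz [448.09002937 186.0089055   18.39247501]
purple [342.15717414 148.76783237  15.        ]
housing ((637.5503540039062, -125.1612548828125), (146.41839599609375, 189.96240234375), 1.09535551071167) [[563.0, -32.0], [566.0, -222.0], [713.0, -219.0], [709.0, -29.0]]
tray ((504.5167236328125, -129.01885986328125), (176.47044372558594, 102.39324188232422), 89.28853607177734) [[452.0, -217.0], [555.0, -218.0], [557.0, -41.0], [454.0, -40.0]]
roller px [287.38888889 164.30555556] 36 [654.37923699 -73.91342765 132.74393369] 141.30005500003904
red [ 580.04807975 -163.9235592    82.86961943] 12
high [[667.0, -73.0, 139.0], [661.0, -70.0, 136.0], [657.0, -73.0, 141.0], [654.0, -76.0, 136.0], [652.0, -83.0, 130.0], [653.0, -183.0, 107.0], [650.0, -177.0, 103.0], [648.0, -134.0, 99.0], [643.0, -173.0, 106.0], [639.0, -173.0, 106.0], [637.0, -153.0, 103.0], [636.0, -196.0, 103.0], [633.0, -189.0, 105.0]]
```

View pics/crop.png

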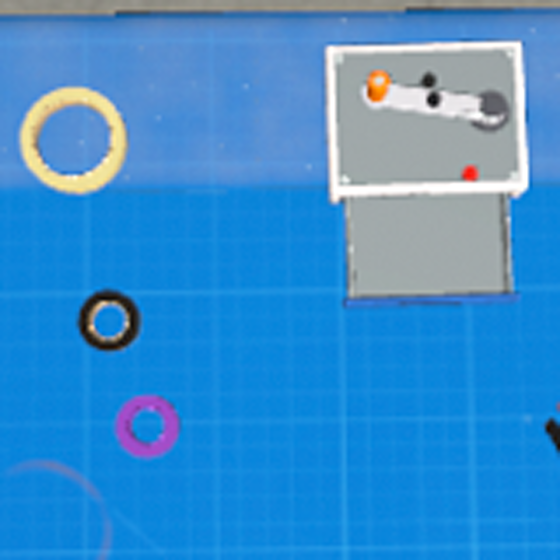

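The crop confirms the black roll at crop (109,320), clear of the purple one at (148,427), and the tray is empty and in front of the feeder. Next I turn the jaws to the feeder's y axis and travel to above the roll.

send_rows --increments '[[[7.8,0,0],[0,0,-20],1],[[7.8,0,0],[0,0,-20],1],[[7.7,0,0],[0,0,-20],1],[[0,0,0],[-8,-50,-25],1],[[0,0,0],[-8,-50,-25],1],[[0,0,0],[-8,-50,-25],1],[[0,0,0],[-8,-50,-25],1],[[0,0,0],[-8,-50,-25],1]]'

```text
time_s: 0.9
tcp_pos: [422.0, -326.7, 227.7]
orientation: [[-0.0, 0.019, -1.0], [0.0, -1.0, -0.019], [-1.0, -0.0, 0.0]]
wrist_force: [1.8, -0.3, -0.2]
finger_gap: 0.998
```

send_rows --increments '[[[0,0,0],[0,-50,0],1],[[0,0,0],[0,-50,0],1],[[0,0,0],[0,-50,0],1],[[0,0,0],[0,-50,0],1],[[0,0,0],[0,-50,0],1],[[0,0,0],[0,-50,0],1],[[0,0,0],[0,-50,0],1],[[0,0,0],[0,-50,0],1]]'

```text
time_s: 1.7
tcp_pos: [413.5, 73.1, 227.7]
orientation: [[0.0, 0.019, -1.0], [-0.0, -1.0, -0.019], [-1.0, 0.0, -0.0]]
wrist_force: [0.7, 0.4, -0.1]
finger_gap: 1.0
```

send_rows --increments '[[[0,0,0],[30,-37,-12],1],[[0,0,0],[30,-37,-12],1],[[0,0,0],[0,-37,-12],1],[[0,0,0],[0,0,0],1],[[0,0,0],[0,0,0],1]]'

```text
time_s: 2.2
tcp_pos: [447.5, 183.1, 167.2]
orientation: [[-0.001, 0.021, -1.0], [-0.001, -1.0, -0.021], [-1.0, 0.001, 0.001]]
wrist_force: [0.9, -0.4, -0.4]
finger_gap: 0.999
```

```bash
python3 - <<'E'
from h import *
c=cam("wrist");o=env.get_obs();print(o["tcp_pos"]);hsv=cv2.cvtColor(c["im"],cv2.COLOR_BGR2HSV)
P=pts(c)
m=((hsv[...,2]<80)&(P[...,2]>12)&(P[...,2]<26)).astype(np.uint8)*255
m=cv2.morphologyEx(m,cv2.MORPH_OPEN,np.ones((3,3)))
for k in sorted(cv2.findContours(m,0,2)[0],key=cv2.contourArea)[-3:]:
    q=np.array([ray(c,*x[0],19)[:2] for x in k],np.float32);print(cv2.contourArea(k),cv2.minEnclosingCircle(k),cv2.minEnclosingCircle(q))
cv2.imwrite("pics/w1.png",c["im"])
E
```

```text
[447.36794742 182.38365509 167.47252075]
2097.5 ((275.0, 193.1999969482422), 26.503684997558594) ((448.71966552734375, 188.67184448242188), 30.48269271850586)
```

View pics/w1.png

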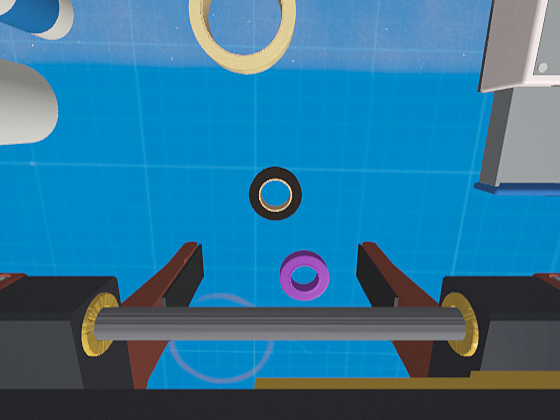

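The wrist view shows the black roll at (275,193) with a fitted radius of 30.5 mm, centred at (448.7,188.7). The purple roll is at (304,276) and clear of it. Descending and gripping.

send_rows --increments '[[[0,0,0],[40,-6,-1],1],[[0,0,0],[40,0,0],1],[[0,0,0],[40,0,0],1],[[0,0,0],[25,0,0],1],[[0,0,0],[17,0,0],1],[[0,0,0],[0,0,0],1],[[0,0,0],[0,0,0],0],[[0,0,0],[0,0,0],0]]'

```text
time_s: 3.05
tcp_pos: [449.8, 188.7, 7.0]
orientation: [[0.002, 0.018, -1.0], [0.001, -1.0, -0.018], [-1.0, -0.001, -0.002]]
wrist_force: [-0.0, 0.7, 0.4]
finger_gap: 0.86
```

send_rows --increments '[[[0,0,0],[0,0,0],0],[[0,0,0],[0,0,0],0],[[0,0,0],[0,0,0],0],[[0,0,0],[0,0,0],0],[[0,0,0],[0,0,0],0]]'

```text
time_s: 3.55
tcp_pos: [448.8, 189.0, 5.8]
orientation: [[0.0, 0.019, -1.0], [0.0, -1.0, -0.019], [-1.0, -0.0, -0.0]]
wrist_force: [-0.6, 0.6, -0.4]
finger_gap: 0.403
```

```bash
python3 - <<'E'
from h import *
c=cam("wrist");o=env.get_obs();print(o["tcp_pos"],o["finger_gap"])
cv2.imwrite("pics/w2.png",c["im"])
E
```

```text
[448.78942296 188.95623258   5.70018539] 0.3529419086426975
```

View pics/w2.png

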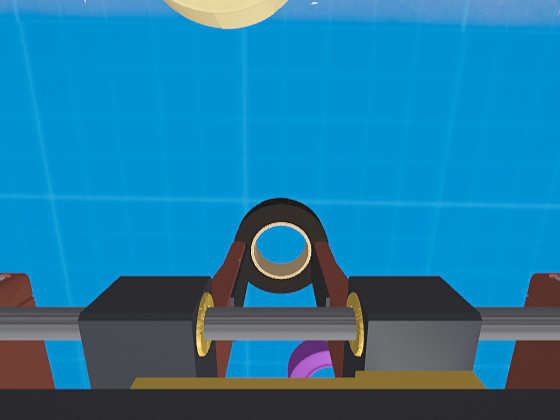

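The roll (280,245) has been squeezed forward out of the fingers, so the jaws closed behind its middle. I stop, open and re-measure.

send_rows --increments '[[[0,0,0],[0,0,0],1],[[0,0,0],[0,0,0],1],[[0,0,0],[0,0,0],1],[[0,0,0],[0,0,0],1],[[0,0,0],[0,0,0],1],[[0,0,0],[-40,0,0],1],[[0,0,0],[-40,0,0],1],[[0,0,0],[0,0,0],1]]'

```text
time_s: 4.4
tcp_pos: [452.0, 190.2, 89.7]
orientation: [[0.007, 0.019, -1.0], [0.003, -1.0, -0.019], [-1.0, -0.003, -0.007]]
wrist_force: [0.1, 0.3, -0.0]
finger_gap: 0.991
```

```bash
cat > roll.py <<'E'
from h import *
c=cam("wrist");o=env.get_obs();print(o["tcp_pos"],o["finger_gap"]);hsv=cv2.cvtColor(c["im"],cv2.COLOR_BGR2HSV)
P=pts(c);print("tfc",(np.linalg.inv(np.eye(4))@c["M"]).round(3).tolist())
m=((hsv[...,2]<80)&(P[...,2]>12)&(P[...,2]<26)).astype(np.uint8)*255
for k in sorted(cv2.findContours(m,0,2)[0],key=cv2.contourArea)[-1:]:
    q=np.array([ray(c,*x[0],19)[:2] for x in k],np.float32);print(cv2.contourArea(k),cv2.minEnclosingCircle(k),"world ray",cv2.minEnclosingCircle(q))
d=P[m>0];print("depth med",np.median(d,0),"minmax",np.percentile(d,[1,99],0).round(1))
t=cam("top");hs=cv2.cvtColor(t["im"],cv2.COLOR_BGR2HSV);w=np.zeros((420,560),np.uint8);w[200:250,190:235]=(hs[200:250,190:235,2]<80)*255
k=max(cv2.findContours(w,0,2)[0],key=cv2.contourArea);e=cv2.minEnclosingCircle(k);print("top",e,ray(t,*e[0],15))
E
python3 roll.py
```

```text
[450.71356972 189.65267925  87.84781184] 0.9980628243053028
tfc [[0.019, -0.967, -0.256, 522.871], [-1.0, -0.019, -0.003, 191.374], [-0.002, 0.256, -0.967, 284.061], [0.0, 0.0, 0.0, 1.0]]
3374.0 ((281.843505859375, 216.4842071533203), 33.535011291503906) world ray ((448.885986328125, 188.9105682373047), 30.795686721801758)
depth med [452.40530151 188.81468155  19.39250549] minmax [[419.7 159.8  14.4]
 [477.9 216.8  21. ]]
top ((223.5, 226.0), 11.412812232971191) [465.11796079 143.35363091  15.        ]
```

```bash
python3 - <<'E'
from h import *
c=cam("wrist");o=env.get_obs();P=pts(c);print(o["tcp_pos"],c["K"][0,0])
T=np.eye(4);T[:3,:3]=np.array(o["orientation"]).reshape(3,3);T[:3,3]=o["tcp_pos"]
Q=(P-T[:3,3])@T[:3,:3]   # tool coords
m=(Q[...,0]>-60)&(Q[...,0]<15)&(abs(Q[...,1])<70)
for s in (-1,1):
    q=Q[m&(np.sign(Q[...,1])==s)];t=q[q[:,0]>np.nanmax(q[:,0])-8]
    print(s,len(q),"tip x max",np.nanpercentile(q[:,0],[50,95,99.5]),"tip box",np.nanmin(t,0).round(1),np.nanmax(t,0).round(1))
im=cv2.imread("pics/w2.png");hsv=cv2.cvtColor(im,cv2.COLOR_BGR2HSV)
M2=c["M"].copy();M2[:3,3]+=np.array([448.79,188.96,5.7])-o["tcp_pos"];c2=dict(c,M=M2)
for u,v in [(282,198),(282,293),(282,222),(282,280)]: print((u,v),ray(c2,u,v,19).round(1))
print("tcp px w2",proj(c2,np.array([448.8,189,5.7])))
for y in (189-17.5,189+17.5,189-44,189+44): print(y,"tip px",proj(c2,np.array([448.8,y,5.7])).round(0))
E
```

```text
[448.57021109 188.76784909  85.45172481] 307.73546656420206
-1 925 tip x max [-48.07164014 -34.36287603 -32.89235088] tip box [-39.8 -53.2 -13.1] [-31.8 -44.1   8.5]
1 926 tip x max [-47.91510501 -34.48498035 -32.76143674] tip box [-40.2  42.9 -13.3] [-32.2  52.2   8.3]
(282, 198) [481.8 188.7  19. ]
(282, 293) [418.  187.3  19. ]
(282, 222) [466.7 188.3  19. ]
(282, 280) [427.4 187.5  19. ]
tcp px w2 [280.2948975  241.72752037]
171.5 tip px [306. 242.]
206.5 tip px [254. 241.]
145 tip px [346. 243.]
233 tip px [215. 241.]
```

The open fingertips sit about 32 mm behind the TCP, so they passed above the roll. The fingertip reach may depend on the opening, so I check it at the roll's width.

send_rows --increments '[[[0,0,0],[0,0,0],0.69],[[0,0,0],[0,0,0],0.69],[[0,0,0],[0,0,0],0.69],[[0,0,0],[0,0,0],0.69],[[0,0,0],[0,0,0],0.69]]'

```text
time_s: 5.05
tcp_pos: [448.7, 188.8, 85.4]
orientation: [[-0.001, 0.019, -1.0], [-0.0, -1.0, -0.019], [-1.0, 0.0, 0.001]]
wrist_force: [0.3, -0.7, -0.7]
finger_gap: 0.693
```

```bash
cat > tip.py <<'E'
from h import *
c=cam("wrist");o=env.get_obs();P=pts(c);print(o["tcp_pos"],o["finger_gap"])
T=np.eye(4);T[:3,:3]=np.array(o["orientation"]).reshape(3,3);T[:3,3]=o["tcp_pos"]
Q=(P-T[:3,3])@T[:3,:3]
m=(Q[...,0]>-75)&(Q[...,0]<15)&(abs(Q[...,1])<70)
for s in (-1,1):
    q=Q[m&(np.sign(Q[...,1])==s)];t=q[q[:,0]>np.nanmax(q[:,0])-8]
    print(s,len(q),"tip x",np.nanpercentile(q[:,0],[50,95,99.5]),"tip box",np.nanmin(t,0).round(1),np.nanmax(t,0).round(1))
E
python3 tip.py
```

```text
[448.74692717 188.88278446  85.50045288] 0.6921420911560519
-1 1400 tip x [-57.62552888 -34.91996871 -31.47320973] tip box [-38.8 -39.6 -12.5] [-30.9 -30.3   9. ]
1 1390 tip x [-57.44825882 -35.12017181 -31.7454538 ] tip box [-39.4  30.  -12.6] [-31.4  39.1   9.1]
```

send_rows --increments '[[[0,0,0],[0,0,0],0.23],[[0,0,0],[0,0,0],0.23],[[0,0,0],[0,0,0],0.23],[[0,0,0],[0,0,0],0.23],[[0,0,0],[0,0,0],0.23],[[0,0,0],[0,0,0],0.23]]'

```text
time_s: 5.7
tcp_pos: [448.9, 188.9, 85.7]
orientation: [[0.0, 0.019, -1.0], [0.0, -1.0, -0.019], [-1.0, -0.0, -0.0]]
wrist_force: [-0.4, -1.0, -0.6]
finger_gap: 0.234
```

```bash
python3 tip.py
```

```text
[448.84853431 188.90350661  85.71927131] 0.22883435221127155
-1 937 tip x [-57.9552573  -34.91476065 -32.35768226] tip box [-39.8 -19.5 -12.5] [-32.  -10.5   9. ]
1 934 tip x [-58.25874358 -34.86071613 -31.80945152] tip box [-39.4  10.  -12.4] [-31.5  18.9   8.7]
```

The tips are at tool x ≈ -32 at every opening. The fingers really end 32 mm short of the stated TCP, which agrees with them passing over the roll at TCP z 6. I'll allow for this from here: tip z = TCP z + 32.

send_rows --increments '[[[0,0,0],[0,0,0],1],[[0,0,0],[0,0,0],1],[[0,0,0],[0,0,0],1],[[0,0,0],[0,0,0],1],[[0,0,0],[0,0,0],1],[[0,0,0],[0,0,0],1],[[0,0,0],[25,0,0],1],[[0,0,0],[25,0,0],1]]'

```text
time_s: 6.55
tcp_pos: [449.8, 189.3, 35.8]
orientation: [[0.002, 0.019, -1.0], [0.001, -1.0, -0.019], [-1.0, -0.001, -0.002]]
wrist_force: [-0.6, -0.0, -0.6]
finger_gap: 0.919
```

send_rows --increments '[[[0,0,0],[25,0,0],1],[[0,0,0],[20,0,0],1],[[0,0,0],[8,0,0],1],[[0,0,0],[5,0,0],1],[[0,0,0],[4,0,0],1],[[0,0,0],[0,0,0],1]]'

```text
time_s: 7.15
tcp_pos: [449.1, 189.0, -26.0]
orientation: [[0.001, 0.019, -1.0], [0.0, -1.0, -0.019], [-1.0, -0.0, -0.001]]
wrist_force: [0.7, -0.3, 0.3]
finger_gap: 1.002
```

send_rows --increments '[[[0,0,0],[0,0,0],0],[[0,0,0],[0,0,0],0],[[0,0,0],[0,0,0],0],[[0,0,0],[0,0,0],0],[[0,0,0],[0,0,0],0],[[0,0,0],[0,0,0],0]]'

```text
time_s: 7.75
tcp_pos: [449.1, 189.0, -26.0]
orientation: [[0.0, 0.019, -1.0], [0.0, -1.0, -0.019], [-1.0, -0.0, -0.0]]
wrist_force: [-0.5, -0.0, 4.8]
finger_gap: 0.676
```

Gripped at gap 0.676 (59.5 mm). Lifting and carrying to above the tray.

send_rows --increments '[[[0,0,0],[-10,0,0],0],[[0,0,0],[-25,0,0],0],[[0,0,0],[-40,10,0],0],[[0,0,0],[-40,30,-10],0],[[0,0,0],[-10,40,-10],0],[[0,0,0],[0,40,-10],0],[[0,0,0],[0,40,-10],0],[[0,0,0],[0,40,-10],0]]'

```text
time_s: 8.55
tcp_pos: [502.6, -11.1, 98.8]
orientation: [[0.001, 0.019, -1.0], [0.0, -1.0, -0.019], [-1.0, -0.0, -0.001]]
wrist_force: [0.9, 0.3, -1.0]
finger_gap: 0.676
```

send_rows --increments '[[[0,0,0],[0,40,-10],0],[[0,0,0],[0,40,-10],0],[[0,0,0],[0,27,0],0],[[0,0,0],[0,10,0],0],[[0,0,0],[0,0,0],0],[[0,0,0],[0,0,0],0]]'

```text
time_s: 9.15
tcp_pos: [524.2, -125.3, 98.0]
orientation: [[-0.001, 0.019, -1.0], [0.0, -1.0, -0.019], [-1.0, -0.0, 0.001]]
wrist_force: [-0.1, 0.1, -0.5]
finger_gap: 0.672
```

```bash
python3 - <<'E'
from h import *
import pickle
c=cam("wrist");o=env.get_obs();print(o["tcp_pos"],o["finger_gap"],o["wrist_force"]);P=pts(c)
pickle.dump((c,P),open("w3.pkl","wb"))
cv2.imwrite("pics/w3.png",c["im"])
hsv=cv2.cvtColor(c["im"],cv2.COLOR_BGR2HSV)
x,y,z=P[...,0],P[...,1],P[...,2]
fl=(abs(z-10)<3)&(hsv[...,1]<80)&(x>440)&(x<600)&(y>-230)&(y<-30)
print("floor",fl.sum(),np.nanpercentile(P[fl],[1,50,99],0).round(1))
pn=(z>35)&(z<50)&(x>430)&(x<480)&(y>-240)&(y<-20)
print("panel top",pn.sum(),np.nanpercentile(P[pn],[2,50,98],0).round(1))
E
```

```text
[ 524.27567651 -124.97585866   97.9570827 ] 0.6741972250561025 [ 0.17717847 -0.63696978  0.16978236]
floor 9829 [[ 469.  -200.2    9.6]
 [ 529.7 -126.3   11.2]
 [ 557.9  -51.6   12.7]]
panel top 343 [[ 463.4 -145.9   35.2]
 [ 467.3 -125.8   42.5]
 [ 477.3  -73.6   46.8]]
```

View pics/w3.png

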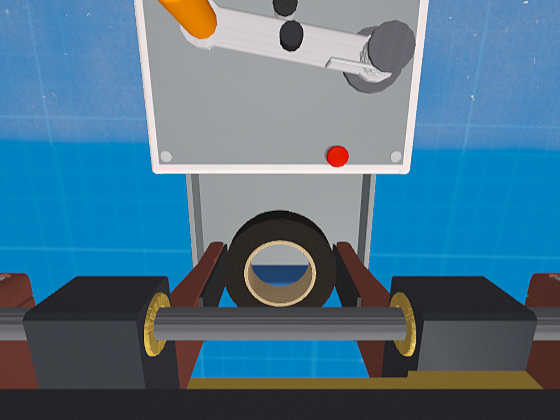

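The roll is held level at (280,260), and the tray is open below it with floor y -200…-52 (centre -126). Lowering at x ≈ 508.

send_rows --increments '[[[0,0,0],[20,1,8],0],[[0,0,0],[30,0,8],0],[[0,0,0],[30,0,0],0],[[0,0,0],[20,0,0],0],[[0,0,0],[8,0,0],0],[[0,0,0],[4,0,0],0],[[0,0,0],[0,0,0],0],[[0,0,0],[0,0,0],0]]'

```text
time_s: 10.0
tcp_pos: [509.5, -127.3, -13.2]
orientation: [[0.001, 0.02, -1.0], [-0.0, -1.0, -0.02], [-1.0, 0.0, -0.001]]
wrist_force: [0.0, -0.4, 0.6]
finger_gap: 0.673
```

send_rows --increments '[[[0,0,0],[0.5,0,0],0.9],[[0,0,0],[0,0,0],0.9],[[0,0,0],[0,0,0],0.9],[[0,0,0],[0,0,0],0.9],[[0,0,0],[-20,0,0],0.9],[[0,0,0],[-40,0,0],0.9],[[0,0,0],[-40,0,0],0.9],[[0,0,0],[0,0,0],0]]'

```text
time_s: 10.8
tcp_pos: [512.2, -128.4, 90.1]
orientation: [[0.008, 0.019, -1.0], [-0.002, -1.0, -0.019], [-1.0, 0.002, -0.008]]
wrist_force: [0.5, -0.9, -0.7]
finger_gap: 0.844
```

```bash
python3 - <<'E'
from h import *
c=cam("wrist");o=env.get_obs();print(o["tcp_pos"],o["finger_gap"],o["wrist_force"]);P=pts(c)
cv2.imwrite("pics/w4.png",c["im"]);hsv=cv2.cvtColor(c["im"],cv2.COLOR_BGR2HSV);z=P[...,2]
m=((hsv[...,2]<80)&(z>22)&(z<36)&(P[...,0]>470)&(P[...,0]<550)&(abs(P[...,1]+126)<60)).astype(np.uint8)
k=max(cv2.findContours(m,0,2)[0],key=cv2.contourArea);q=np.array([ray(c,*x[0],29)[:2] for x in k],np.float32);print(cv2.minEnclosingCircle(q),np.nanmedian(z[m>0]))
E
```

```text
[ 510.70655578 -128.01961163   87.86875977] 0.8010898017363791 [-0.00240978 -0.90764942  0.454246  ]
((509.4767761230469, -126.94306945800781), 30.858074188232422) 29.365253334490262
```

View pics/w4.png

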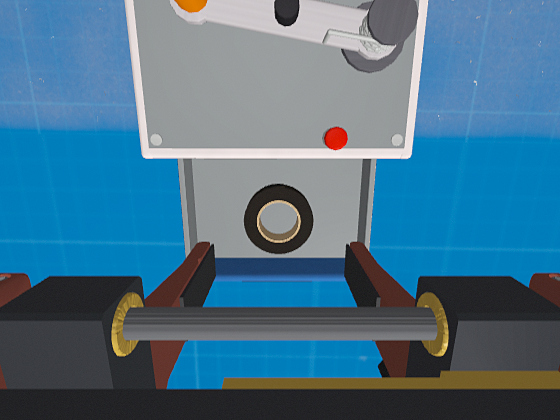

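The roll lies flat in the tray (top at z 29.4, centre (509,-127)), clear of the walls. Next I shut the fingers, back off in front of the drawer, and tilt about 30° so the body stays clear of the deck and the red post.

send_rows --increments '[[[0,0,0],[0,0,40],0],[[0,0,0],[0,0,38],0],[[0,7.5,0],[0,0,0],0],[[0,7.5,0],[0,0,0],0],[[0,7.5,0],[0,0,0],0],[[0,7.5,0],[0,0,0],0],[[0,0,0],[0,0,0],0],[[0,0,0],[0,0,0],0]]'

```text
time_s: 11.65
tcp_pos: [434.1, -117.3, 84.3]
orientation: [[0.356, 0.036, -0.934], [0.044, -0.999, -0.021], [-0.934, -0.034, -0.357]]
wrist_force: [1.2, 0.1, 0.2]
finger_gap: 0.078
```

send_rows --increments '[[[0,0,0],[26,0,15],0],[[0,0,0],[26,0,15],0],[[0,0,0],[20,0,11.5],0],[[0,0,0],[9,0,5],0],[[0,0,0],[0,0,0],0],[[0,0,0],[0,0,0],0]]'

```text
time_s: 12.25
tcp_pos: [428.7, -112.1, 21.2]
orientation: [[0.365, 0.042, -0.93], [0.055, -0.998, -0.023], [-0.929, -0.042, -0.367]]
wrist_force: [-0.0, -0.6, 0.9]
finger_gap: -0.001
```

Tilt stopped at about 21° because of the arm's range. The body still clears (≈86 mm at x ≤ 563, ahead of the 83 mm post at 580). Lowering a little more, re-centring, then pushing.

send_rows --increments '[[[0,0,0],[12,7,5],0],[[0,0,0],[11,7,5],0],[[0,0,0],[0,0,0],0],[[0,0,0],[0,0,0],0]]'

```text
time_s: 12.65
tcp_pos: [428.3, -125.2, -3.8]
orientation: [[0.366, 0.041, -0.93], [0.054, -0.998, -0.023], [-0.929, -0.042, -0.368]]
wrist_force: [-0.9, -0.1, -0.6]
finger_gap: 0.008
```

```bash
python3 - <<'E'
from h import *
o=env.get_obs();print(o["q"],o["tcp_pos"],np.array(o["orientation"]).round(3).tolist(),o["wrist_force"])
c=cam("scene");P=pts(c);hsv=cv2.cvtColor(c["im"],cv2.COLOR_BGR2HSV)
m=(P[...,0]>400)&(P[...,0]<470)&(P[...,1]>-230)&(P[...,1]<-20)&(P[...,2]>10)&(P[...,2]<44);print(m.sum(),np.nanpercentile(P[m],[5,50,95],0).round(1))
E
```

```text
[-27.33002027  29.99322287 134.57947194 101.13264012  12.73723629
 -38.65224067] [ 428.31129065 -125.15184997   -3.82695058] [[0.366, 0.041, -0.93], [0.054, -0.998, -0.023], [-0.929, -0.042, -0.368]] [-0.92685371 -0.12056139 -0.58230937]
282 [[ 406.4 -149.    13.2]
 [ 459.6 -102.1   29. ]
 [ 463.2  -42.2   42.5]]
```

The wrist is near singular (q5 13°, q4 101°). I'll take some tilt out so it unwinds before pushing.

send_rows --increments '[[[0,-4,0],[0,0,0],0],[[0,-4,0],[0,0,0],0],[[0,-4,0],[0,0,0],0],[[0,0,0],[0,0,0],0],[[0,0,0],[0,0,0],0]]'

```text
time_s: 13.2
tcp_pos: [429.0, -117.0, -4.0]
orientation: [[0.294, 0.05, -0.954], [0.077, -0.997, -0.029], [-0.953, -0.065, -0.297]]
wrist_force: [0.6, 1.0, -0.1]
finger_gap: 0.006
```

```bash
cat > st.py <<'E'
from h import *
o=env.get_obs();np.set_printoptions(suppress=True);print(o["time_s"],np.round(o["q"],1),np.round(o["tcp_pos"],1),np.array(o["orientation"]).round(3).tolist(),np.round(o["wrist_force"],1),o["finger_gap"])
E
python3 st.py
```

```text
13.2 [-25.4  29.2 131.9  65.7  12.4  -1.5] [ 429. -117.   -4.] [[0.294, 0.05, -0.954], [0.077, -0.997, -0.029], [-0.953, -0.065, -0.297]] [ 0.6  1.  -0.1] 0.0061990049482042635
```

send_rows --increments '[[[0,-4,0],[0,0,0],0],[[0,-3,0],[0,0,0],0],[[0,0,0],[0,0,0],0],[[0,0,0],[0,0,0],0],[[0,0,0],[0,0,0],0]]'

```text
time_s: 13.7
tcp_pos: [429.2, -113.3, -4.6]
orientation: [[0.23, 0.053, -0.972], [0.086, -0.996, -0.034], [-0.969, -0.076, -0.233]]
wrist_force: [-0.4, 0.0, -0.3]
finger_gap: 0.003
```

```bash
python3 st.py
```

```text
13.7 [-23.9  29.  129.5  41.9  14.9  23.6] [ 429.2 -113.3   -4.6] [[0.23, 0.053, -0.972], [0.086, -0.996, -0.034], [-0.969, -0.076, -0.233]] [-0.4  0.  -0.3] 0.002644910915158219
```

send_rows --increments '[[[0,0,2.5],[-3,6,-1],0],[[0,0,2.5],[-3,6,-1],0],[[0,0,0],[0,0,0],0],[[0,0,0],[0,0,0],0]]'

```text
time_s: 14.1
tcp_pos: [430.5, -125.5, 1.0]
orientation: [[0.233, 0.034, -0.972], [-0.0, -0.999, -0.035], [-0.973, 0.008, -0.233]]
wrist_force: [-0.6, -0.8, 0.0]
finger_gap: 0.004
```

```bash
python3 st.py
```

```text
14.1 [-21.5  27.8 130.1  27.5  10.6  40. ] [ 430.5 -125.5    1. ] [[0.233, 0.034, -0.972], [-0.0, -0.999, -0.035], [-0.973, 0.008, -0.233]] [-0.6 -0.8  0. ] 0.0036940258288136853
```

send_rows --increments '[[[0,0,0],[2.3,0,-9.7],0],[[0,0,0],[1.9,0,-7.8],0],[[0,0,0],[1.9,0,-7.8],0],[[0,0,0],[1.9,0,-7.8],0],[[0,0,0],[2.3,0,-9.7],0],[[0,0,0],[2.3,0,-9.7],0],[[0,0,0],[2.3,0,-9.7],0],[[0,0,0],[2.3,0,-9.7],0]]'

```text
time_s: 14.9
tcp_pos: [504.6, -123.4, 0.7]
orientation: [[0.232, 0.033, -0.972], [-0.0, -0.999, -0.034], [-0.973, 0.008, -0.232]]
wrist_force: [-2.2, -1.7, -0.2]
finger_gap: 0.004
```

```bash
python3 st.py
```

```text
14.9 [-17.7  30.6 121.7  15.3  15.4  56.1] [ 504.6 -123.4    0.7] [[0.232, 0.033, -0.972], [-0.0, -0.999, -0.034], [-0.973, 0.008, -0.232]] [-2.2 -1.7 -0.2] 0.0036214535471559683
```

send_rows --increments '[[[0,2,0],[2.3,0,-9.7],0],[[0,2,0],[2.6,0,-9.6],0],[[0,1,0],[2.8,0,-9.5],0],[[0,0,0],[2.2,0,-7],0]]'

```text
time_s: 15.3
tcp_pos: [541.7, -122.1, 1.1]
orientation: [[0.316, 0.032, -0.948], [0.002, -0.999, -0.033], [-0.949, 0.008, -0.316]]
wrist_force: [-0.5, -1.7, -1.6]
finger_gap: 0.001
```

send_rows --increments '[[[0,0,0],[0.9,0,-2.8],0],[[0,0,0],[0.9,0,-2.8],0],[[0,0,0],[0.9,0,-2.8],0]]'

```text
time_s: 15.6
tcp_pos: [550.6, -121.9, 1.5]
orientation: [[0.316, 0.033, -0.948], [0.002, -0.999, -0.034], [-0.949, 0.009, -0.316]]
wrist_force: [-1.7, -1.0, -1.4]
finger_gap: 0.006
```

send_rows --increments '[[[0,0,0],[0.9,0,-2.8],0],[[0,0,0],[0.9,0,-2.8],0],[[0,0,0],[0,0,0],0]]'

```text
time_s: 15.9
tcp_pos: [553.9, -121.3, 1.0]
orientation: [[0.313, 0.033, -0.949], [0.003, -0.999, -0.034], [-0.95, 0.008, -0.313]]
wrist_force: [-11.4, -3.8, 5.6]
finger_gap: 0.004
```

send_rows --increments '[[[0,0,0],[0.6,0,-1.9],0],[[0,0,0],[0.6,0,-1.9],0],[[0,0,0],[0,0,0],0]]'

```text
time_s: 16.2
tcp_pos: [554.1, -120.4, 0.2]
orientation: [[0.308, 0.033, -0.951], [0.005, -0.999, -0.033], [-0.951, 0.005, -0.308]]
wrist_force: [-25.6, -7.2, 15.8]
finger_gap: 0.001
```

The drawer hit its stop, with force rising to 26 N and no more travel. Backing off, rising, levelling and opening.

send_rows --increments '[[[0,0,0],[-3,0,9],0],[[0,0,0],[-8,0,24],0],[[0,-3,0],[-36,0,-2],1],[[0,-5,0],[-40,0,-12],1],[[-4,-5,0],[-40,0,-9],1],[[-8,-5,0],[-20,0,-3],1],[[-8,0,0],[0,0,0],1],[[-8,0,0],[0,0,0],1]]'

```text
time_s: 17.0
tcp_pos: [524.7, -117.9, 123.0]
orientation: [[0.058, 0.497, -0.866], [-0.008, -0.867, -0.498], [-0.998, 0.036, -0.046]]
wrist_force: [-0.2, -1.3, -1.6]
finger_gap: 0.517
```

```bash
python3 st.py
```

```text
17.0 [-14.2  21.  109.8   0.5  45.9  45.6] [ 524.7 -117.9  123. ] [[0.058, 0.497, -0.866], [-0.008, -0.867, -0.498], [-0.998, 0.036, -0.046]] [-0.2 -1.3 -1.6] 0.5169663243624543
```

send_rows --increments '[[[-8.5,0,0],[-10,0,0],1],[[-8.5,0,0],[-10,0,0],1],[[-8.5,0,0],[-10,0,0],1],[[-8.5,0,0],[0,0,0],1],[[-8.5,0,0],[0,0,0],1],[[-8.5,0,0],[0,0,0],1],[[0,0,0],[0,0,0],1]]'

```text
time_s: 17.7
tcp_pos: [521.5, -117.6, 151.6]
orientation: [[0.055, 0.985, -0.164], [-0.007, -0.163, -0.987], [-0.998, 0.055, -0.002]]
wrist_force: [0.2, -0.5, 0.2]
finger_gap: 1.002
```

```bash
cat > rol.py <<'E'
from h import *
import sys
exec(open("st.py").read())
for n in sys.argv[1:]:
    c=cam(n);P=pts(c);hsv=cv2.cvtColor(c["im"],cv2.COLOR_BGR2HSV)
    m=((hsv[...,0]>5)&(hsv[...,0]<20)&(hsv[...,1]>150)&(P[...,0]>500)&(P[...,1]>-260)&(P[...,1]<0)&(P[...,2]>75)&(P[...,2]<145))
    print(n,m.sum(),np.nanpercentile(P[m],[2,50,98],0).round(1)); t=m&(P[...,2]>134);print(" top face",t.sum(),P[t].mean(0).round(1))
    cv2.imwrite(f"pics/{n}_{o['time_s']:.2f}.png",c["im"])
    q=P[(P[...,2]>20)&(P[...,2]<42)&(P[...,0]>530)&(P[...,0]<575)&(P[...,1]>-190)&(P[...,1]<-60)]
    if len(q): print(" front face x (n,p5,50,95)",len(q),np.nanpercentile(q[:,0],[5,50,95]).round(1))
E
python3 rol.py wrist top scene; ls pics
```

```text
17.7 [-14.2  18.3 109.    0.5  49.5  -5.1] [ 521.5 -117.6  151.6] [[0.055, 0.985, -0.164], [-0.007, -0.163, -0.987], [-0.998, 0.055, -0.002]] [ 0.2 -0.5  0.2] 1.0016427515757325
wrist 1419 [[648.2 -83.4  86.3]
 [650.9 -73.1 127.5]
 [665.4 -65.3 140.3]]
 top face 562 [655.7 -74.2 138.7]
 front face x (n,p5,50,95) 217 [554.  554.8 556.1]
top 35 [[649.9 -84.   92.6]
 [653.4 -74.3 134.3]
 [666.6 -67.1 143.5]]
 top face 19 [658.3 -76.3 138.5]
 front face x (n,p5,50,95) 3 [554.7 555.3 556.2]
scene 75 [[646.2 -81.8  85.3]
 [651.9 -69.9 110.9]
 [658.1 -62.6 138.6]]
 top face 8 [653.2 -69.3 137.2]
 front face x (n,p5,50,95) 155 [553.1 556.5 560.1]
crop.png
scene0.png
scene_17.70.png
top0.png
top_17.70.png
w1.png
w2.png
w3.png
w4.png
wrist_17.70.png
```

Drawer front face reads 555, which is shut. Roller centre is at (656,-74). Levelling and moving over it.

send_rows --increments '[[[0,0,-3.1],[0,20,-10],1],[[0,0,0],[0,30,-15],1],[[0,0,0],[0,30,-15],1],[[0,0,0],[0,30,-15],1],[[0,0,0],[0,15,-8],1],[[0,0,0],[0,0,0],1],[[0,0,0],[0,0,0],1]]'

```text
time_s: 18.55
tcp_pos: [653.9, -76.0, 151.9]
orientation: [[-0.001, 0.986, -0.166], [0.002, -0.166, -0.986], [-1.0, -0.001, -0.002]]
wrist_force: [0.8, 0.2, -0.3]
finger_gap: 0.995
```

```bash
python3 rol.py wrist; ls -t pics|head -1
```

```text
18.55 [-7.7 29.6 90.5  0.1 60.   1.8] [653.9 -76.  151.9] [[-0.001, 0.986, -0.166], [0.002, -0.166, -0.986], [-1.0, -0.001, -0.002]] [ 0.8  0.2 -0.3] 0.9949931099542936
wrist 793 [[649.6 -82.8  90.9]
 [659.  -68.5 138. ]
 [667.3 -64.7 140.5]]
 top face 464 [658.5 -73.1 138.8]
wrist_18.55.png
```

View pics/scene_17.70.png

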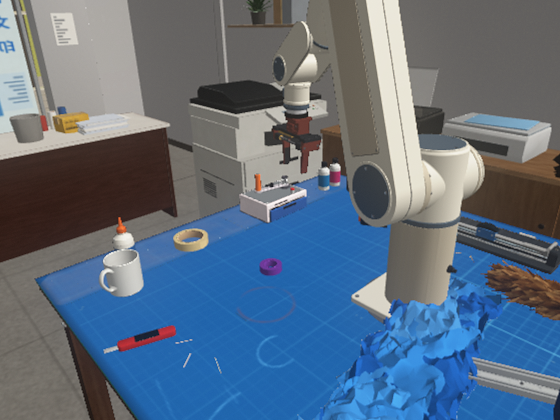

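The scene view shows the drawer flush with the housing at (290,205), roller still at its rest position and bystanders in place. Descending on the roller and gripping.

send_rows --increments '[[[0,0,0],[15,4,0],1],[[0,0,0],[25,0,0],1],[[0,0,0],[25,0,0],1],[[0,0,0],[15,0,0],1],[[0,0,0],[7,0,0],1],[[0,0,0],[0,0,0],1],[[0,0,0],[0,0,0],0],[[0,0,0],[0,0,0],0]]'

```text
time_s: 19.4
tcp_pos: [659.5, -76.7, 66.6]
orientation: [[0.002, 0.986, -0.165], [0.002, -0.165, -0.986], [-1.0, 0.002, -0.002]]
wrist_force: [-0.4, -0.0, -0.2]
finger_gap: 0.858
```

send_rows --increments '[[[0,0,0],[0,0,0],0],[[0,0,0],[0,0,0],0],[[0,0,0],[0,0,0],0],[[0,0,0],[0,0,0],0],[[0,0,0],[0,0,0],0],[[0,0,0],[0,0,0],0],[[0,0,0],[0,0,0],0],[[0,0,0],[0,0,0],0]]'

```text
time_s: 20.2
tcp_pos: [657.8, -76.4, 65.3]
orientation: [[-0.001, 0.986, -0.165], [0.002, -0.165, -0.986], [-1.0, -0.002, -0.002]]
wrist_force: [-4.1, 1.3, 2.8]
finger_gap: 0.223
```

Gripped at 19.6 mm. Swinging along the 110 mm arc in 4.5° steps, turning the gripper with the arm.

send_rows --increments '[[[-4.5,0,0],[0,-8.63,0.34],0],[[-4.5,0,0],[0,-8.63,0.34],0],[[-4.5,0,0],[0,-8.63,0.34],0],[[-4.5,0,0],[0,-8.63,0.34],0],[[0,0,0],[0,0,0],0]]'

```text
time_s: 20.7
tcp_pos: [624.1, -76.3, 65.4]
orientation: [[0.001, 0.989, 0.148], [0.002, 0.148, -0.989], [-1.0, 0.001, -0.002]]
wrist_force: [2.4, 0.7, -4.6]
finger_gap: 0.22
```

```bash
python3 - <<'E'
from h import *
exec(open("st.py").read())
p=np.array(o["tcp_pos"])[:2]-[641,-185];print(np.hypot(*p),np.degrees(np.arctan2(p[1],p[0])),np.degrees(np.arctan2(o["orientation"][1][1],o["orientation"][0][1])))
E
```

```text
20.7 [ -8.1  33.7  97.2   0.2  49.1 -16.8] [624.1 -76.3  65.4] [[0.001, 0.989, 0.148], [0.002, 0.148, -0.989], [-1.0, 0.001, -0.002]] [ 2.4  0.7 -4.6] 0.2204258313244814
110.00247952830046 98.8420869519226 8.526245800795492
```

send_rows --increments '[[[-4.5,0,0],[0,-8.63,0.34],0],[[-4.5,0,0],[0,-8.63,0.34],0],[[-4.5,0,0],[0,-8.63,0.34],0],[[-4.5,0,0],[0,-8.63,0.34],0],[[-4.5,0,0],[0,-8.63,0.34],0],[[-4.5,0,0],[0,-8.63,0.34],0],[[-4.5,0,0],[0,-8.63,0.34],0],[[-4.5,0,0],[0,-8.63,0.34],0]]'

```text
time_s: 21.5
tcp_pos: [564.3, -106.3, 65.4]
orientation: [[0.002, 0.713, 0.701], [0.003, 0.701, -0.713], [-1.0, 0.003, -0.0]]
wrist_force: [4.1, 2.7, -3.0]
finger_gap: 0.224
```

send_rows --increments '[[[-4.5,0,0],[0,-8.63,0.34],0],[[-3,0,0],[0,-5.76,0.15],0],[[0,0,0],[0,0,0],0]]'

```text
time_s: 21.8
tcp_pos: [554.7, -117.2, 65.4]
orientation: [[0.002, 0.617, 0.787], [0.003, 0.787, -0.617], [-1.0, 0.003, -0.0]]
wrist_force: [3.6, 4.4, -1.9]
finger_gap: 0.222
```

```bash
cat > an.py <<'E'
from h import *
exec(open("st.py").read())
p=np.array(o["tcp_pos"])[:2]-[641,-185];print(np.hypot(*p),np.degrees(np.arctan2(p[1],p[0])),np.degrees(np.arctan2(o["orientation"][1][1],o["orientation"][0][1])))
E
python3 an.py
```

```text
21.8 [-13.2  29.5 105.4   0.2  45.1 -65.3] [ 554.7 -117.2   65.4] [[0.002, 0.617, 0.787], [0.003, 0.787, -0.617], [-1.0, 0.003, -0.0]] [ 3.6  4.4 -1.9] 0.22166556664239578
109.77336387945485 141.86436042700805 51.8888173256962
```

send_rows --increments '[[[-1.5,0,0],[0,-2.9,0.04],0],[[-1,0,0],[0,-2,0],0],[[0,0,0],[0,0,0],0]]'

```text
time_s: 22.1
tcp_pos: [552.5, -120.2, 65.4]
orientation: [[0.003, 0.583, 0.812], [0.003, 0.812, -0.583], [-1.0, 0.004, 0.0]]
wrist_force: [5.7, 6.9, -3.2]
finger_gap: 0.221
```

```bash
python3 an.py
```

```text
22.1 [-13.6  29.4 105.6   0.3  44.9 -68.2] [ 552.5 -120.2   65.4] [[0.003, 0.583, 0.812], [0.003, 0.812, -0.583], [-1.0, 0.004, 0.0]] [ 5.7  6.9 -3.2] 0.22112603806947453
109.7162314450529 143.80277650397056 54.3120266693274
```

send_rows --increments '[[[0,0,0],[0,-1.5,0],0],[[0,0,0],[0,-1.5,0],0],[[0,0,0],[0,0,0],0],[[0,0,0],[0,0,0],0]]'

```text
time_s: 22.5
tcp_pos: [552.1, -120.8, 65.4]
orientation: [[0.005, 0.584, 0.812], [0.005, 0.812, -0.584], [-1.0, 0.007, 0.001]]
wrist_force: [10.4, 17.0, -5.2]
finger_gap: 0.22
```

```bash
python3 an.py; python3 rol.py wrist scene; python3 - <<'E'
import cv2,glob,numpy as np,os
f=sorted(glob.glob("pics/wrist_*"),key=os.path.getmtime)[-1];g=sorted(glob.glob("pics/scene_*"),key=os.path.getmtime)[-1]
s=cv2.resize(cv2.imread(g)[140:245,200:340],(400,300));w=cv2.resize(cv2.imread(f),(400,300));cv2.imwrite("pics/fin.png",np.hstack([w,s]))
E
```

```text
22.5 [-13.8  29.3 105.7   0.5  44.8 -68.4] [ 552.1 -120.8   65.4] [[0.005, 0.584, 0.812], [0.005, 0.812, -0.584], [-1.0, 0.007, 0.001]] [10.4 17.  -5.2] 0.21975918990296214
109.61635899042018 144.17266672344775 54.291978023699855
22.5 [-13.8  29.3 105.7   0.5  44.8 -68.4] [ 552.1 -120.8   65.4] [[0.005, 0.584, 0.812], [0.005, 0.812, -0.584], [-1.0, 0.007, 0.001]] [10.4 17.  -5.2] 0.21975918990296214
wrist 2322 [[ 541.1 -127.6   88.2]
 [ 544.9 -115.4  130.5]
 [ 557.  -109.9  140.2]]
 top face 1022 [ 547.8 -117.5  138.6]
 front face x (n,p5,50,95) 773 [553.5 554.1 555.8]
scene 79 [[ 540.4 -125.8   85.3]
 [ 545.2 -115.   114.7]
 [ 553.2 -108.4  139.7]]
 top face 10 [ 548.2 -115.   137.9]
 front face x (n,p5,50,95) 162 [552.3 556.5 559.6]
```

View pics/fin.png

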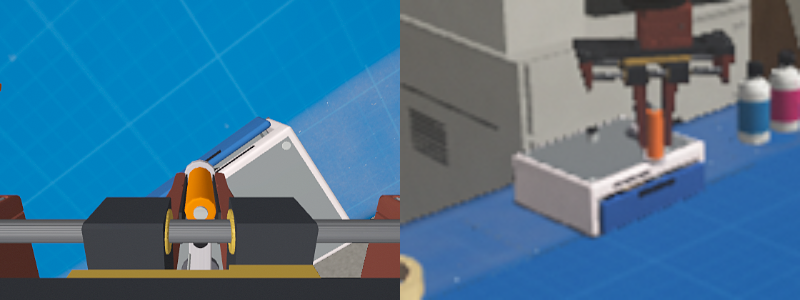

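The wrist view shows the roller (200,195 in the montage) gripped between the pads at the deck's front edge. The scene view shows the drawer shut. Push is about 20 N against the stop, with swing ≈ 63.1° (1.1 rad). Handing in.

```bash
python3 -c "
from bench import env
print(env.hand_in())"
```

```text
the job is handed in; nothing more can be done
None
```

The feeder is loaded and the job is handed in at about 22.6 s of the 64 s. The black roll lies flat in the drawer, the drawer is shut, and the tension arm is at its stop with the roller still gripped.

- **Roll:** released flat near the middle of the tray, with its top at z 29.4 mm and its centre at (509, -127).
- **Drawer:** pushed until it stopped moving, with the force rising to about 26 N. Its front face then read about 555 mm in the wrist camera and did not shift afterwards. I expected about 557 mm, which is within the calibration.
- **Tension arm:** swung about 63.1° (1.10 rad) to the stop. At the last check I was pushing with about 20 N and the grip was 19.4 mm wide.
- **Bystanders:** I saw none of them moved, but I did not re-measure their positions at the end.

Two things went wrong on the way:

- **First grasp:** it closed above the roll, because the fingertips sit about 32 mm behind the stated TCP. I measured that, allowed for it, and the second grasp held without the roll having moved.
- **Tilt before the push:** it ran near a wrist singularity and reached only about 21° of the 30° I wanted. I unwound it to about 13° before pushing.

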